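# Pack the glazing kit box and close its lid

## Task

Pack up the plywood glazing kit box: stand the squat screw-cap jar upright on the floor of its wide bay and lay the flat brush down in its narrow bay, and let go of both while the lid is still propped open. Then lower the lid gently, without slamming it, until it is fully shut. Leave the pots, mug and bowl around it where they are.

Things in the scene. Friction and masses are not known exactly. Their poses are not given: they have to be found in the camera images.
- kit: fixed plywood box, 217 x 217 x 40 mm high, walls, floor 6 mm. Origin: underside centre; x runs from its open front (far from the robot) to its hinge side, z up. A 5 mm divider along x, 36 mm high, at y = +18.5 mm leaves a narrow bay at +y (205 x 81 mm) for the brush and a wide bay at -y (205 x 119 mm) for the jar. The open lid leans over both: reach in tilted from the front
- brush_bay (a point): centre of the floor of the narrow bay, 6 mm above the table; axes as the box
- jar_bay (a point): centre of the floor of the wide bay, 6 mm above the table; axes as the box
- hinge (a point): middle of the lid's hinge line, on the rim of the box at +108.5 mm along its x, 40 mm above the table; the hinge axis is the box's y
- kit_lid (a joint): lid angle, rad: 0 shut, 1.05 its open stop; starts 0.85 to 1.05. Stiff hinge: stays where it is left; 2 to 5 N at its front edge moves it. The lid is an upturned plywood tray, 217 x 217 mm, 41 mm deep (6 mm flat panel, 5 mm skirt); the shut box is 81 mm high. A dark wooden lip, 70 mm long, sticks out 13 mm low on the front skirt
- lid_edge (a point): middle of the lid's upper front edge, on the outer face of its flat panel: in the lid's frame 217 mm in front of the hinge line and 41 mm above it; moves with the lid; x runs along the panel to the hinge side, z out of its outer face
- brush: flat glazing brush, 180 mm long, lying along its own x: light wooden handle 18 x 18 mm section from x = -95 to +25 mm, steel ferrule 42 mm wide and 14 mm high to +50, dark bristle block 44 mm wide and 12 mm high to +85. Origin: underside below the handle near the centre of mass; z up. About 70 g. May lie in its bay either way round
- brush_butt (a point): handle end of the brush, 95 mm behind its origin, 8 mm above its underside
- brush_head (a point): bristle end of the brush, 85 mm ahead of its origin, 8 mm above its underside
- jar: squat closed jar, white, 56 mm diameter, with a grey screw cap 51 mm wide on top (from 44 mm up); 60 mm high in all, about 170 g. Origin: centre of its underside; z up
- pot_a: bystander: brown lidded pot with a white ball knob, 68 mm diameter, 93 mm high; origin at its underside
- pot_b: bystander: blue lidded pot with a white ball knob, 68 mm diameter, 93 mm high; origin at its underside
- mug: bystander: terracotta mug, 72 mm diameter, 85 mm high, handle at its +y; origin at its underside
- bowl: bystander: blue bowl, 100 mm diameter, 45 mm high; origin at its underside
Mind the look-alikes: they are no part of the job. Leave any pink or purple look-alike of the jar alone.

How it is judged (in metres and radians):
On the way:
1. the jar stands in the wide bay and the brush lies in the narrow bay, both let go, with the lid still open (more than 0.5 rad) (x of jar in the frame of kit between -0.085 and 0.085 m and y of jar in the frame of kit between -0.085 and -0.005 m and z of jar in the frame of kit between 0 and 0.012 m and angle between jar's own z axis and vertical below 0.15 rad and x of brush_butt in the frame of kit between -0.107 and 0.107 m and y of brush_butt in the frame of kit between 0.018 and 0.106 m and z of brush_butt in the frame of kit between 0 and 0.028 m and x of brush_head in the frame of kit between -0.107 and 0.107 m and y of brush_head in the frame of kit between 0.018 and 0.106 m and z of brush_head in the frame of kit between 0 and 0.028 m and contact force between the fingers and jar below 0.2 N and contact force between the fingers and brush below 0.2 N and value of joint kit_lid above 0.5 rad), for 0.2 s.
At the end, for the whole second after the job is handed in: The lid is shut (less than 0.04 rad); inside, the jar stands upright (within 0.15 rad) on the floor of the wide bay and the brush lies flat on the floor of the narrow bay with both its ends in that bay; both are at rest (x of jar in the frame of kit between -0.085 and 0.085 m and y of jar in the frame of kit between -0.085 and -0.005 m and z of jar in the frame of kit between 0 and 0.012 m and angle between jar's own z axis and vertical below 0.15 rad and x of brush_butt in the frame of kit between -0.107 and 0.107 m and y of brush_butt in the frame of kit between 0.018 and 0.106 m and z of brush_butt in the frame of kit between 0 and 0.028 m and x of brush_head in the frame of kit between -0.107 and 0.107 m and y of brush_head in the frame of kit between 0.018 and 0.106 m and z of brush_head in the frame of kit between 0 and 0.028 m and value of joint kit_lid below 0.04 rad and linear speed of each of jar, brush below 0.02 m/s); the robot touches nothing.
It fails at once if the lid is slammed (closing faster than 2 rad/s) (velocity of joint kit_lid below -2 rad/s).
It fails at once if a pot, the mug or the bowl is moved more than 30 mm (distance of any of pot_a, pot_b, mug, bowl from where it was at the start of the episode above 0.03 m).
It also fails if it takes over 64 s, if anything falls off the work surface, if the arm or the gripper's body presses on something with over 40 N, if the wrist force passes 120 N, or if a joint passes its speed limit or range.

## Robot

A 6-joint arm with a two-finger parallel gripper is mounted at the origin on the work surface. World frame = base frame: x ahead of the robot, y to its left, z up, the work surface at z = 0. Lengths are in mm, angles in rad, forces in N, time in s.
With the tool pointing down it reaches from about 300 to 775 mm from the base axis. Payload 14.6 kg.
Tool frame: the origin (TCP) lies midway between the tips of the shut fingers; the grasp point (between the pads) lies 19 mm behind it (manip.hold_point_z is the distance from the TCP to the grasp point, in mm); z points along the fingers, y is the direction in which the jaws open and shut (so a half turn about z gives the same grasp; the last joint's range is limited). The gripper opens to 94 mm and grips with 3 to 60 N. Pads are 16 mm wide; open, the fingers measure 119 mm over their backs; the gripper's body (75 mm by 177 mm) begins 78 mm behind the grasp point.
Start: joints at [-1.384, 0.3, 1.521, -0, 1.321, -0.067], TCP at [138.09, -532.373, 205.446] pointing down, gripper open.
Joint ranges: [-3.03, 3.03], [-0.79, 2.21], [0.23, 2.52], [-1.04, 4.18], [0, 3.07], [-2.55, 2.55]. Speed limits (rad/s): [2.22, 2.22, 2.57, 3.14, 3.14, 3.14].

## Interface

Orientations are given as [roll, pitch, yaw] about the fixed x, y, z axes, in that order (R = Rz(yaw) Ry(pitch) Rx(roll)).
In Python, from cell import manip gives the robot as it stands.
- The arm moves only by the shell command python3 -m crank 'ROWS' [OPENING] [FORCE]. ROWS is JSON, a list of rows, each an object with "offset": the shift along the world's x, y, z in m, a list of three; "spin": the turn about the world's z in degrees. In form: [{"offset": [dx, dy, dz], "spin": spin}, ...]. A call has exactly 8 rows; each row is the pose to reach, as a shift and turn from the pose measured when the call began; what a row does not reach only later rows make up. A row lasts 1/12 s, in which the tool goes at most 41.7 mm and 7.16 degrees, less where a joint would pass 70% of its speed; a pose out of reach is approached as far as the arm can. A call with a gripper value outside its range is refused whole. OPENING is the opening, from 0 (shut) to 1 (fully open), set as the call begins (- or left out, the last holds). The fingers move at their own pace and stop on an object; FORCE is the grip in N (left out, the last holds). Time passes only in rows, so rows that repeat a pose let the fingers close, or fill a call up. It gives the time, the measured TCP pose, the force and the opening at its end, in the units of the state.
- manip.read_state(): the state, without advancing time (a new reading comes with each control period).
- manip.camera(name): name is "scene" or "side" or "wrist"; returns a dict with "pixels" (384x512x3 uint8, red, green, blue), "fx", "fy", "cx", "cy" (pixels), "extrinsics" (4x4, takes a point from world to camera coordinates); the wrist camera has in their place "hand_eye" (4x4, takes a point from camera to tool coordinates, whose origin is the TCP and whose axes are the flange's). Camera axes: x right, y down, z forward; pixel columns grow to the right and rows downward; lengths in mm; the calibration is good to about 2 mm. A picture is of the moment at which its call begins: read the wrist's pose just before it. There is no depth.
- manip.sign_off(): hands the job in, once; it reports no verdict.
Trained networks look in a picture, given as the dict that the camera call returned (one of the last four; its "shot" number tells which), for a name from the list of things; names that differ only in an ending like _2 or _b are one class to them, and where a whole thing is asked for, a point or a joint stands for the part that bears it (a point fixed in the world has none). Each returns a list of dicts, best first, with "conf" (0 to 1); they miss things now and then, are a little off and sometimes report something else, mostly with a low value. They report only what shows in the picture. A call takes as long as a camera call. They do not tell look-alikes from the thing itself.
- manip.search_frame(picture, name): "location" ([x, y, z] in mm, in world coordinates, good to about 4 mm: the middle of the surface that is visible of it).
- manip.masks_of(picture, name): "mask" (384x512 bool, what is visible of it).
The state is a dict: "clock": time; "joints": joint angles; "qd": joint speeds; "effort": joint torques, N m; "eef_pos": TCP position; "eef_rot": TCP orientation; "wrist_force": force on the tool from outside, world axes, zero at the start; "moment": the same for the moment, N m; "finger_gap": finger opening in mm.
Only numpy, scipy, OpenCV 4.12 (cv2) and the standard library are available. Lean on these libraries where they do the work, as an engineer would, in place of code of your own. Each camera call takes 0.05 s, during which the arm holds its last target. There are 200 camera calls.

## Working session

There is one attempt and no reset: what is moved stays moved. The work goes in short steps, Python scripts to look and compute and a shell command to move; the robot and the scene stay as the last step left them, time stands still between calls to the robot, and variables do not carry over. Pictures are saved under pics/ and viewed, about 8 in all and at most 12, crops included, and the job is handed in when it is done.

```bash
ls; mkdir -p pics
cat > h.py <<'E'
import numpy as np, cv2
from cell import manip
def save(n,c):
    cv2.imwrite(f'pics/{n}.png',c['pixels'][:,:,::-1])
def proj(c,P):
    P=np.atleast_2d(P); p=(c['extrinsics']@np.c_[P,np.ones(len(P))].T)[:3]
    return np.c_[c['fx']*p[0]/p[2]+c['cx'], c['fy']*p[1]/p[2]+c['cy']]
def ray(c,uv,z):
    E=np.array(c['extrinsics']);R=E[:3,:3];t=E[:3,3];o=-R.T@t
    d=R.T@np.array([(uv[0]-c['cx'])/c['fx'],(uv[1]-c['cy'])/c['fy'],1]);return o+d*(z-o[2])/d[2]
def cam(n):
    c=manip.camera(n)
    if 'hand_eye' in c:pass
    return c
E
python3 - <<'E'
from h import *
print(manip.read_state())
ims=[]
for n in ['scene','side']:
    c=manip.camera(n); ims.append(c['pixels'])
    E=np.array(c['extrinsics']); print(n,c['fx'],c['cx'],-E[:3,:3].T@E[:3,3],E[2,:3])
    for k in ['kit','kit_lid','lid_edge','jar','brush','brush_butt','brush_head','pot_a','mug','bowl']:
        print(k,[(np.round(d['location']).tolist(),round(d['conf'],2)) for d in manip.search_frame(c,k)])
    cv2.imwrite(f'pics/{n}0.png',c['pixels'][:,:,::-1])
E
```

```text
pics
{'clock': 0.0, 'joints': array([-1.38361818e+00,  3.00473030e-01,  1.52160973e+00, -6.34851482e-06,
        1.32069757e+00, -6.65917704e-02]), 'qd': array([-4.24846569e-04, -2.29532005e-04, -1.58742844e-03, -2.52691007e-04,
       -8.36546296e-04, -2.85880027e-05]), 'effort': array([-3.38889868e-04, -5.31804729e+01, -3.52741456e+01,  7.06728618e-02,
        2.43513932e-02, -9.86362625e-05]), 'eef_pos': array([ 138.02889282, -532.11457552,  204.87315392]), 'eef_rot': array([-3.14040720e+00, -7.28955278e-05,  2.53771444e-01]), 'wrist_force': array([ 0.86768821, -0.15160557, -0.08895122]), 'moment': array([-0.0032934 ,  0.06178839, -0.00583191]), 'finger_gap': 94.07047295489905}
scene 422.1478221326596 253.71508350894172 [1204.19220138 -221.11301621 1169.81678397] [-0.50169111  0.16632112 -0.84890713]
kit [([510.0, 51.0, 6.0], 0.67)]
kit_lid [([513.0, 46.0, 226.0], 0.78)]
lid_edge [([514.0, 49.0, 225.0], 0.55)]
jar [([399.0, 452.0, 49.0], 0.88), ([594.0, 230.0, 59.0], 0.84), ([513.0, 318.0, 50.0], 0.72), ([434.0, 246.0, 52.0], 0.62), ([498.0, -322.0, 16.0], 0.62), ([418.0, 363.0, 4
[... 352 characters left out ...]
839154] [ 0.27790051 -0.65021339 -0.70710243]
kit [([469.0, 97.0, 131.0], 0.69)]
kit_lid [([449.0, 88.0, 166.0], 0.7)]
lid_edge [([451.0, 90.0, 164.0], 0.62), ([527.0, -461.0, 50.0], 0.53)]
jar [([498.0, 339.0, 62.0], 0.93), ([419.0, 270.0, 59.0], 0.84), ([390.0, 456.0, 60.0], 0.77), ([403.0, 387.0, 60.0], 0.59), ([578.0, 254.0, 56.0], 0.59), ([711.0, -246.0, 57.0], 0.39), ([465.0, 98.0, 134.0], 0.33)]
brush [([448.0, -322.0, 14.0], 0.59)]
brush_butt [([446.0, -319.0, 14.0], 0.71)]
brush_head [([446.0, -321.0, 12.0], 0.88)]
pot_a [([691.0, 267.0, 59.0], 0.95), ([524.0, -462.0, 48.0], 0.69), ([447.0, -320.0, 11.0], 0.58)]
mug [([708.0, -246.0, 61.0], 0.91)]
bowl [([548.0, 489.0, 16.0], 0.61)]
```

View pics/scene0.png

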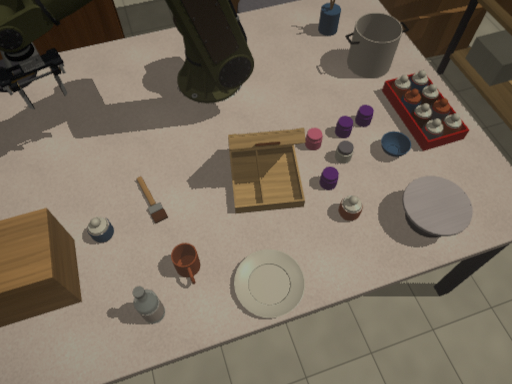

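View pics/side0.png

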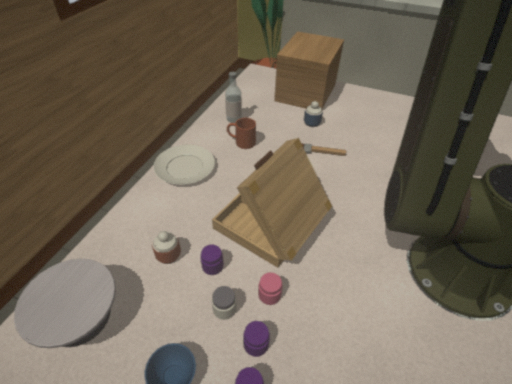

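The jar candidates in the scene view are:
- pink at (314,139)
- purple at (345,127), (365,116) and (330,178)
- white with a grey cap at (345,152)

The description matches (345,152). The brush is at (150,200). The box has its narrow bay on the image's left, and the lid is propped up on the robot's side. I'll check this in a close crop.

Run:
```python
import cv2
a=cv2.imread('pics/scene0.png')[115:225,215:375]
cv2.imwrite('pics/crop1.png',cv2.resize(a,None,fx=5,fy=5,interpolation=cv2.INTER_CUBIC))
```

```text
(no output)
```

View pics/crop1.png

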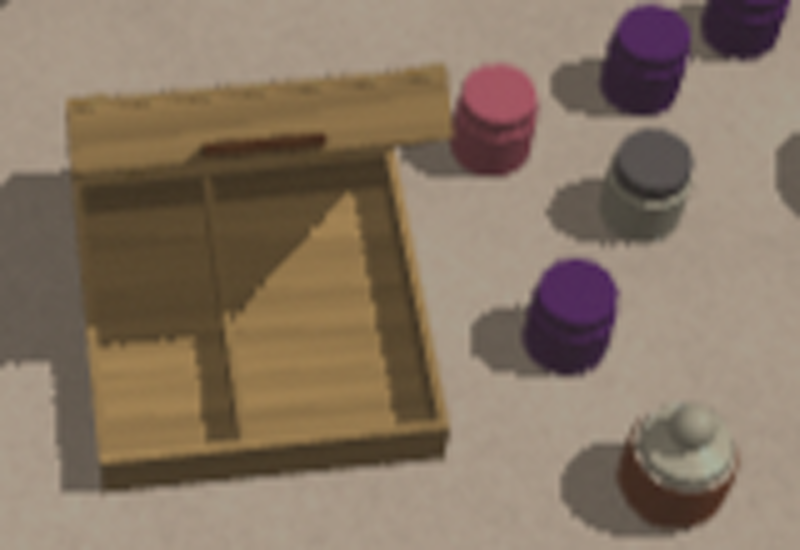

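```bash
cat > m.py <<'E'
from h import *
from scipy.optimize import least_squares
def kitpts(q):
    x,y,w,a=q
    L=lambda X,Z:(108.5-(-X)*np.cos(a)+Z*np.sin(a),40+(-X)*np.sin(a)+Z*np.cos(a))  # X negative forward
    k=[(-108.5,108.5,40),(-108.5,-108.5,40),(-108.5,108.5,0),(-108.5,-108.5,0)]
    for Z in (41,0):
        for s in (1,-1):
            X,zz=L(-217,Z); k.append((X,s*108.5,zz))
    k=np.array(k);c,s=np.cos(w),np.sin(w)
    return np.c_[x+c*k[:,0]-s*k[:,1],y+s*k[:,0]+c*k[:,1],k[:,2]]
E
python3 - <<'E'
from m import *
c=manip.camera('scene');s=manip.camera('side')
uv=np.array([(100,463),(447,430),(104,489),(445,457),(68,103),(445,66),(76,178),(450,140)])/5+[215,115]
f=lambda q:(proj(c,kitpts(q))-uv).ravel()
r=least_squares(f,[510,50,np.pi,0.95]);print('kit',r.x,np.round(r.fun,1))
print([np.round(ray(c,u,z),1) for u,z in zip(uv[:4],(40,40,0,0))])
print('lid in side cam', np.round(proj(s,kitpts(r.x)[4:])))
print('jar scene',ray(c,(345.8,147.6),60))
for cc,n in ((c,'scene'),(s,'side')):
    for d in manip.masks_of(cc,'jar'):
        v,u=np.nonzero(d['mask']);p=(u.mean(),v.mean());rgb=cc['pixels'][d['mask']].mean(0)
        print(n,'jar',np.round(p),round(d['conf'],2),np.round(rgb),np.round(ray(cc,p,32)))
    for d in manip.masks_of(cc,'brush')[:2]:
        v,u=np.nonzero(d['mask']);
        g=np.array([ray(cc,(a,b),9)[:2] for a,b in zip(u,v)]);m=g.mean(0);U,S,V=np.linalg.svd(g-m,full_matrices=False)
        t=(g-m)@V[0];w=(g-m)@V[1]
        print(n,'brush',round(d['conf'],2),m,V[0],t.min(),t.max(),'wid at ends',np.ptp(w[t<t.min()+25]),np.ptp(w[t>t.max()-25]))
        print(' mid of ends',g[t<t.min()+15].mean(0),g[t>t.max()-15].mean(0))
E
```

```text
kit [510.79940718  49.06197915   2.93062215   0.93260292] [-0.1 -0.2  0.7 -0.8 -0.3  0.7 -0.2  0.1 -0.5  0.   0.5  0.4 -0.7 -0.4
  0.7  0. ]
[array([595. , -79.8,  40. ]), array([641.6, 129.5,  40. ]), array([592. , -77.9,   0. ]), array([639.5, 133.2,   0. ])]
lid in side cam [[297. 138.]
 [247. 186.]
 [286. 141.]
 [236. 188.]]
jar scene [508.54244167 328.02555458  60.        ]
scene jar [313. 139.] 0.8 [119.  69.  74.] [423. 252.  32.]
scene jar [344. 127.] 0.68 [65. 41. 68.] [409. 372.  32.]
scene jar [329. 178.] 0.65 [74. 48. 75.] [585. 238.  32.]
scene jar [363. 116.] 0.62 [69. 45. 70.] [383. 461.  32.]
scene jar [344. 152.] 0.53 [86. 80. 74.] [507. 327.  32.]
scene brush 0.66 [ 478.71203694 -319.47128522] [0.97683699 0.21398479] -114.63012540475876 72.57801687220706 wid at ends 17.260249659280227 42.97219852542075
 mid of ends [ 374.69998628 -341.82120438] [ 541.55235606 -304.3282793 ]
side jar [223. 302.] 0.84 [111. 106. 100.] [504. 331.  32.]
side jar [211. 259.] 0.83 [90. 66. 94.] [583. 241.  32.]
side jar [270. 288.] 0.82 [150.  94. 102.] [421. 257.  32.]
side jar [256. 338.] 0.74 [88. 61. 94.] [405. 376.  32.]
side brush 0.5 [ 448.07884624 -325.76768634] [-0.97901008 -0.20381184] -73.16355410436533 77.3287677734616 wid at ends 56.02935491328826 36.96236662421934
 mid of ends [ 512.25587019 -318.39751328] [ 380.03345374 -341.59462429]
```

Crop shows the white jar with the grey cap at (345,152) in the full frame, which is the jar. The wooden box is open with its lid at about 0.93 rad, divider and wide bay visible. I'll first push the lid to its stop with shut fingers from the front, to make room for a vertical tool.

```bash
python3 -m crank '[{"offset":[0.28,0.17,0.0],"spin":-26.6},{"offset":[0.28,0.17,0.0],"spin":-26.6},{"offset":[0.28,0.17,0.0],"spin":-26.6},{"offset":[0.28,0.17,0.0],"spin":-26.6},{"offset":[0.28,0.17,0.0],"spin":-26.6},{"offset":[0.28,0.17,0.0],"spin":-26.6},{"offset":[0.28,0.17,0.0],"spin":-26.6},{"offset":[0.28,0.17,0.0],"spin":-26.6}]' 0 20
python3 -m crank '[{"offset":[0.18,0.11,-0.015],"spin":0},{"offset":[0.18,0.11,-0.015],"spin":0},{"offset":[0.18,0.11,-0.015],"spin":0},{"offset":[0.18,0.11,-0.015],"spin":0},{"offset":[0.18,0.11,-0.015],"spin":0},{"offset":[0.18,0.11,-0.015],"spin":0},{"offset":[0.18,0.20,-0.015],"spin":0},{"offset":[0.18,0.20,-0.015],"spin":0}]'
```

```text
clock: 2.07
eef_pos: [412.7, -365.2, 205.6]
eef_rot: [3.141, -0.0, -0.211]
wrist_force: [0.6, -0.6, 0.1]
finger_gap: 43.8
clock: 2.73
eef_pos: [592.6, -171.5, 189.6]
eef_rot: [3.141, 0.001, -0.212]
wrist_force: [0.9, 0.9, 0.4]
finger_gap: 0.6
```

```bash
python3 -m crank '[{"offset":[0.0,0.20,0],"spin":0},{"offset":[0.0,0.20,0],"spin":0},{"offset":[0.0,0.20,0],"spin":0},{"offset":[0.0,0.20,0],"spin":0},{"offset":[0.0,0.20,0],"spin":0},{"offset":[0.0,0.20,0],"spin":0},{"offset":[-0.01,0.20,0],"spin":0},{"offset":[-0.02,0.205,0],"spin":0}]'
python3 - <<'E'
from h import *
c=manip.camera('side');save('side1',c)
E
```

```text
clock: 3.4
eef_pos: [572.3, 33.2, 189.3]
eef_rot: [3.141, 0.001, -0.212]
wrist_force: [0.6, 0.0, 0.9]
finger_gap: 0.5
```

View pics/side1.png

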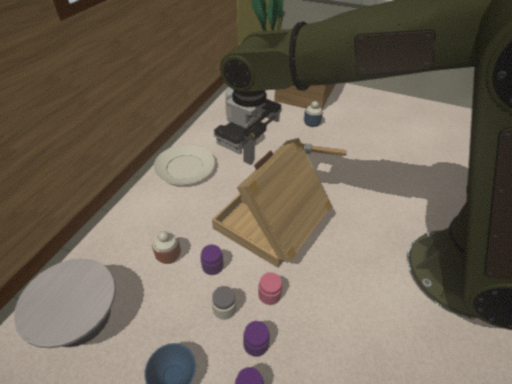

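```bash
python3 - <<'E'
from h import *
s=manip.read_state();print(s['joints'],s['wrist_force'])
c=manip.camera('side')
for z in (190,290,350,400,450,500,550,600):print(z,np.round(proj(c,[572,33,z])))
u=np.array([572.3,33.2]);u/=np.linalg.norm(u)
for r in (450,500):
  for z in (400,450,500,550,600):print(r,z,np.round(proj(c,[*(u*r),z])))
E
python3 -m crank '[{"offset":[-0.01,0.002,0],"spin":0},{"offset":[-0.02,0.004,0],"spin":0},{"offset":[-0.025,0.005,0],"spin":0},{"offset":[-0.029,0.006,0],"spin":0},{"offset":[-0.033,0.007,0],"spin":0},{"offset":[-0.037,0.008,0],"spin":0},{"offset":[-0.041,0.0085,0],"spin":0},{"offset":[-0.041,0.0085,0],"spin":0}]'
```

```text
[-4.66324486e-03  3.62747449e-01  1.47538844e+00  9.95587994e-05
  1.30510452e+00  1.77802337e+00] [-0.96597663  0.17723393  0.92297309]
190 [[249. 163.]]
290 [[249. 131.]]
350 [[249. 108.]]
400 [[250.  88.]]
450 [[250.  66.]]
500 [[250.  41.]]
550 [[250.  14.]]
600 [[250. -17.]]
450 400 [[306.  99.]]
450 450 [[309.  76.]]
450 500 [[312.  51.]]
450 550 [[316.  23.]]
450 600 [[320.  -8.]]
500 400 [[282.  95.]]
500 450 [[284.  72.]]
500 500 [[286.  47.]]
500 550 [[288.  19.]]
500 600 [[291. -12.]]
clock: 4.17
eef_pos: [531.9, 41.7, 190.9]
eef_rot: [-3.141, -0.002, -0.212]
wrist_force: [3.4, -1.3, 3.4]
finger_gap: 0.1
```

```bash
python3 -m crank '[{"offset":[-0.003,0.0005,0],"spin":0},{"offset":[-0.005,0.001,0],"spin":0},{"offset":[-0.007,0.0015,0],"spin":0},{"offset":[-0.008,0.002,0],"spin":0},{"offset":[-0.009,0.002,0],"spin":0},{"offset":[-0.010,0.002,0],"spin":0},{"offset":[-0.011,0.002,0],"spin":0},{"offset":[-0.011,0.002,0],"spin":0}]'
python3 - <<'E'
from h import *
c=manip.camera('side');save('side2',c)
for d in manip.search_frame(c,'lid_edge'):print(d)
for kx,z in ((12,238),):pass
import m
for a in (.93,1.0,1.05):print(a,np.round(proj(c,m.kitpts([510.8,49.06,2.931,a])[4:]),1).tolist())
a=c['pixels'][110:230,190:350];cv2.imwrite('pics/s2c.png',cv2.resize(a,None,fx=5,fy=5)[:,:,::-1])
E
```

```text
clock: 4.83
eef_pos: [523.4, 43.4, 192.0]
eef_rot: [-3.14, -0.009, -0.213]
wrist_force: [17.2, -0.4, 1.1]
finger_gap: 0.3
{'location': [439.0, 93.1, 168.5], 'conf': 0.8}
{'location': [459.7, 100.7, 133.3], 'conf': 0.42}
0.93 [[297.2, 137.6], [247.2, 186.1], [285.4, 140.6], [235.5, 187.8]]
1.0 [[302.3, 137.6], [252.5, 186.8], [289.7, 139.7], [239.8, 187.4]]
1.05 [[306.1, 137.8], [256.5, 187.5], [293.0, 139.2], [243.2, 187.3]]
```

View pics/s2c.png

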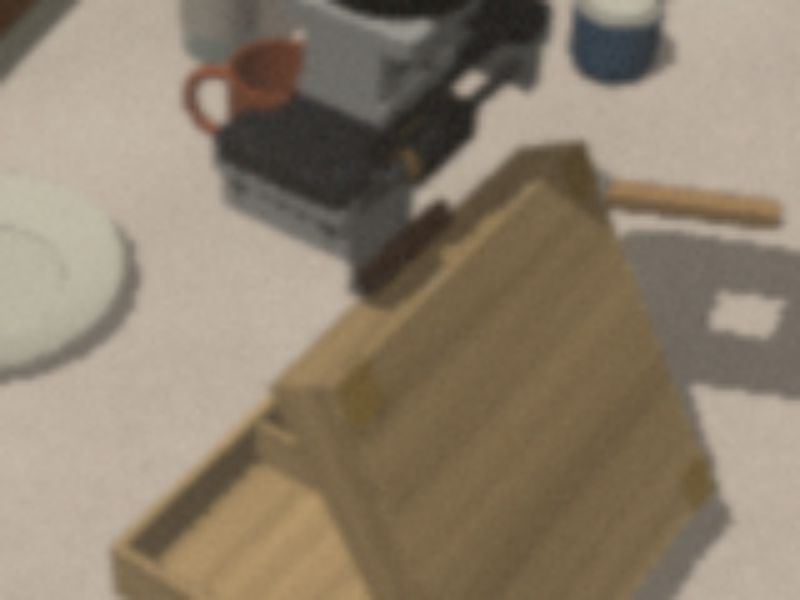

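Lid is at its stop: the top corner at (307,139) matches 1.05 rad, and the force rose to 17 N. Now back off and go to the jar.

```bash
python3 -m crank '[{"offset":[0.04,-0.008,0],"spin":0},{"offset":[0.077,-0.01,0],"spin":0},{"offset":[0.077,0.03,0],"spin":0},{"offset":[0.077,0.07,0],"spin":0},{"offset":[0.077,0.11,0],"spin":0},{"offset":[0.077,0.15,0],"spin":0},{"offset":[0.077,0.19,0],"spin":0},{"offset":[0.05,0.22,0],"spin":0}]' 1 30
python3 -m crank '[{"offset":[-0.024,0.022,0],"spin":0},{"offset":[-0.048,0.045,0],"spin":0},{"offset":[-0.066,0.066,0],"spin":0},{"offset":[-0.066,0.066,0],"spin":0},{"offset":[-0.066,0.066,-0.01],"spin":0},{"offset":[-0.066,0.066,-0.02],"spin":0},{"offset":[-0.066,0.066,-0.02],"spin":0},{"offset":[-0.066,0.066,-0.02],"spin":0}]'
cat >> h.py <<'E'
from scipy.spatial.transform import Rotation as Ro
def wcam():
    s=manip.read_state();c=manip.camera('wrist');T=np.eye(4);T[:3,:3]=Ro.from_euler('xyz',s['eef_rot']).as_matrix();T[:3,3]=s['eef_pos']
    c['extrinsics']=np.linalg.inv(T@np.array(c['hand_eye']));return c
E
python3 - <<'E'
from h import *
c=wcam();save('w1',c);print(np.linalg.inv(c['extrinsics'])[:3,3])
for d in manip.masks_of(c,'jar'):
    v,u=np.nonzero(d['mask']);p=(u.mean(),v.mean());print(np.round(p),round(d['conf'],2),np.round(c['pixels'][d['mask']].mean(0)),np.round(ray(c,p,40)),np.ptp(u),np.ptp(v))
print(manip.search_frame(c,'jar')[:3])
E
```

```text
clock: 5.6
eef_pos: [574.9, 265.7, 190.5]
eef_rot: [-3.14, -0.008, -0.213]
wrist_force: [0.6, 1.0, 0.3]
finger_gap: 50.6
clock: 6.27
eef_pos: [509.2, 330.5, 169.1]
eef_rot: [3.141, -0.006, -0.215]
wrist_force: [-0.4, 0.1, -1.0]
finger_gap: 93.7
[582.92698419 314.43014398 349.07446858]
[254. 191.] 0.96 [107. 100.  96.] [505. 330.  40.] 58 65
[336.  85.] 0.77 [ 96.  59. 105.] [584. 239.  40.] 72 66
[163. 310.] 0.75 [57. 35. 61.] [399. 450.  40.] 53 74
[329. 249.] 0.74 [130.  81.  88.] [430. 269.  40.] 47 70
[231. 285.] 0.68 [82. 51. 88.] [412. 373.  40.] 52 63
[{'location': [507.2, 327.4, 58.3], 'conf': 0.96}, {'location': [431.8, 266.9, 40.9], 'conf': 0.91}, {'location': [404.5, 451.2, 31.0], 'conf': 0.91}]
```

View pics/w1.png

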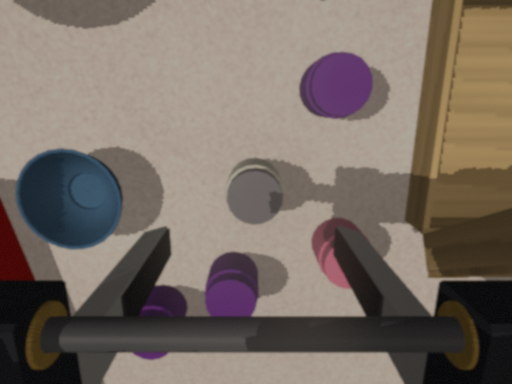

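Wrist view: the grey cap and white jar at (254,190) are directly ahead of the open fingers, and the look-alikes stay clear of them.

```bash
python3 -m crank '[{"offset":[-0.002,-0.002,-0.04],"spin":0},{"offset":[-0.002,-0.002,-0.08],"spin":0},{"offset":[-0.002,-0.002,-0.11],"spin":0},{"offset":[-0.002,-0.002,-0.125],"spin":0},{"offset":[-0.002,-0.002,-0.134],"spin":0},{"offset":[-0.002,-0.002,-0.134],"spin":0},{"offset":[-0.002,-0.002,-0.134],"spin":0},{"offset":[-0.002,-0.002,-0.134],"spin":0}]'
python3 -m crank '[{"offset":[0,0,0],"spin":0},{"offset":[0,0,0],"spin":0},{"offset":[0,0,0],"spin":0},{"offset":[0,0,0],"spin":0},{"offset":[0,0,0],"spin":0},{"offset":[0,0,0],"spin":0},{"offset":[0,0,0],"spin":0},{"offset":[0,0,0.01],"spin":0}]' 0 25
```

```text
clock: 7.08
eef_pos: [508.2, 329.5, 38.3]
eef_rot: [-3.139, -0.01, -0.214]
wrist_force: [0.3, 0.2, -0.2]
finger_gap: 94.3
clock: 7.75
eef_pos: [507.3, 329.0, 46.7]
eef_rot: [-3.141, -0.007, -0.214]
wrist_force: [-0.5, -0.4, -3.2]
finger_gap: 55.0
```

```bash
python3 -m crank '[{"offset":[0,0,0.03],"spin":0},{"offset":[0,0,0.06],"spin":0},{"offset":[0,0,0.085],"spin":0},{"offset":[0.023,-0.032,0.085],"spin":0},{"offset":[0.046,-0.064,0.085],"spin":0},{"offset":[0.07,-0.096,0.085],"spin":0},{"offset":[0.093,-0.129,0.085],"spin":0},{"offset":[0.093,-0.129,0.085],"spin":0}]'
python3 -m crank '[{"offset":[-0.003,-0.03,0],"spin":0},{"offset":[-0.006,-0.06,0],"spin":0},{"offset":[-0.009,-0.09,0],"spin":0},{"offset":[-0.011,-0.122,0],"spin":0},{"offset":[-0.011,-0.122,0],"spin":0},{"offset":[-0.011,-0.122,-0.02],"spin":0},{"offset":[-0.011,-0.122,-0.03],"spin":0},{"offset":[-0.011,-0.122,-0.03],"spin":0}]'
python3 - <<'E'
from h import *
c=manip.camera('scene');save('sc3',c);s=manip.read_state();print(s['eef_pos'],s['eef_rot'],s['wrist_force'],s['finger_gap'])
a=c['pixels'][60:230,200:400];cv2.imwrite('pics/sc3c.png',cv2.resize(a,None,fx=3.5,fy=3.5)[:,:,::-1])
E
```

```text
clock: 8.42
eef_pos: [603.3, 194.3, 132.1]
eef_rot: [-3.142, -0.008, -0.219]
wrist_force: [-0.3, -0.4, -2.2]
finger_gap: 55.2
clock: 9.08
eef_pos: [591.0, 72.5, 99.9]
eef_rot: [3.141, -0.004, -0.219]
wrist_force: [-0.8, 0.4, -2.3]
finger_gap: 54.8
[591.57583297  72.68193398 101.20099815] [ 3.14097308 -0.00604384 -0.21873779] [ 0.41625962 -0.50000553 -2.43078067] 54.970622192166516
```

View pics/sc3c.png

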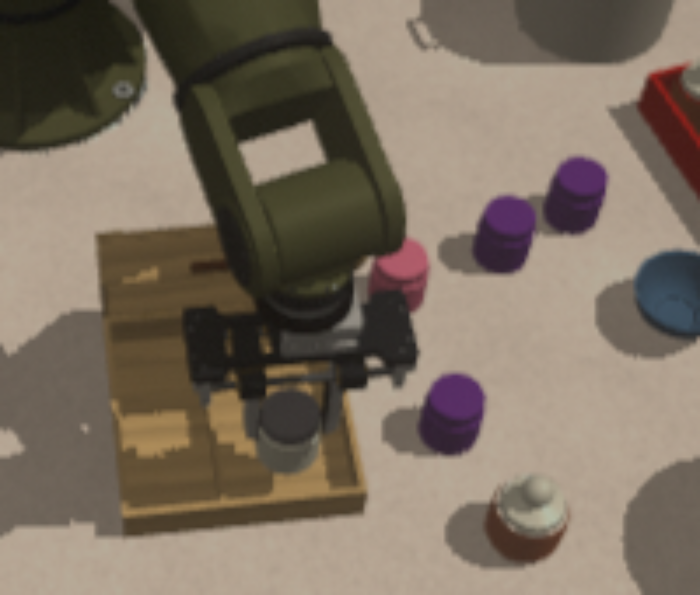

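```bash
python3 -m crank '[{"offset":[-0.012,0.007,0],"spin":0},{"offset":[-0.012,0.007,-0.012],"spin":0},{"offset":[-0.012,0.007,-0.024],"spin":0},{"offset":[-0.012,0.007,-0.036],"spin":0},{"offset":[-0.012,0.007,-0.046],"spin":0},{"offset":[-0.012,0.007,-0.05],"spin":0},{"offset":[-0.012,0.007,-0.053],"spin":0},{"offset":[-0.012,0.007,-0.053],"spin":0}]'
python3 - <<'E'
from h import *
s=manip.read_state();print(s['eef_pos'],s['wrist_force'],s['moment'])
E
```

```text
clock: 9.8
eef_pos: [579.5, 79.6, 47.5]
eef_rot: [3.141, -0.005, -0.219]
wrist_force: [-0.2, -0.3, -3.0]
finger_gap: 55.1
[579.46341893  79.55204024  47.4845305 ] [-0.18567702 -0.26623892 -3.04001264] [ 0.04032148  0.02152221 -0.04173534]
```

```bash
python3 -m crank '[{"offset":[0,0,-0.001],"spin":0},{"offset":[0,0,-0.002],"spin":0},{"offset":[0,0,-0.003],"spin":0},{"offset":[0,0,-0.004],"spin":0},{"offset":[0,0,-0.005],"spin":0},{"offset":[0,0,-0.005],"spin":0},{"offset":[0,0,-0.005],"spin":0},{"offset":[0,0,-0.005],"spin":0}]'
```

```text
clock: 10.47
eef_pos: [579.8, 79.5, 44.2]
eef_rot: [3.141, -0.006, -0.219]
wrist_force: [-7.0, -1.3, 14.3]
finger_gap: 55.2
```

```bash
python3 -m crank '[{"offset":[0,0,0.001],"spin":0},{"offset":[0,0,0.001],"spin":0},{"offset":[0,0,0.001],"spin":0},{"offset":[0,0,0.001],"spin":0},{"offset":[0,0,0.001],"spin":0},{"offset":[0,0,0.001],"spin":0},{"offset":[0,0,0.02],"spin":0},{"offset":[0,0,0.05],"spin":0}]' 0.75
python3 -m crank '[{"offset":[0.01,-0.002,0.03],"spin":0},{"offset":[0.02,-0.004,0.07],"spin":0},{"offset":[0.03,-0.006,0.11],"spin":0},{"offset":[0.03,-0.04,0.11],"spin":0},{"offset":[0.03,-0.08,0.11],"spin":0},{"offset":[0.03,-0.12,0.11],"spin":0},{"offset":[0.03,-0.16,0.11],"spin":0},{"offset":[0.03,-0.20,0.11],"spin":0}]'
python3 - <<'E'
from h import *
s=manip.read_state();print(s['eef_pos'],s['wrist_force'])
c=manip.camera('scene');save('sc4',c)
for d in manip.masks_of(c,'jar'):
    v,u=np.nonzero(d['mask']);p=(u.mean(),v.mean());P=ray(c,p,38)[:2]-[510.8,49.1];print(np.round(p),round(d['conf'],2),np.round(c['pixels'][d['mask']].mean(0)),'kit',P@[-.978,.2095],P@[-.2095,-.978],np.ptp(u),np.ptp(v))
E
```

```text
clock: 11.13
eef_pos: [578.2, 79.4, 92.0]
eef_rot: [3.139, -0.001, -0.219]
wrist_force: [-0.1, 0.4, 0.3]
finger_gap: 70.4
clock: 11.8
eef_pos: [607.9, -122.4, 202.0]
eef_rot: [3.139, -0.001, -0.219]
wrist_force: [-0.3, 0.7, 0.0]
finger_gap: 70.6
[ 607.87521732 -122.43034016  202.02610014] [-0.29707261  0.65683289  0.01151647]
[282. 189.] 0.88 [92. 86. 78.] kit -59.485743972528276 -42.747799746030125 17 22
[313. 139.] 0.73 [128.  74.  80.] kit 123.73439032485163 -178.7251630984881 16 22
[343. 127.] 0.7 [75. 50. 77.] kit 163.30621084093596 -292.1150676564795 18 22
[364. 116.] 0.61 [68. 43. 72.] kit 203.59989365660368 -374.9904350262697 16 21
[329. 178.] 0.56 [71. 43. 77.] kit -37.08775522904798 -198.21700081746903 16 21
```

Jar stands at kit (-59, -43). Now the brush.

```bash
python3 -m crank '[{"offset":[-0.106,-0.192,-0.02],"spin":25},{"offset":[-0.106,-0.192,-0.02],"spin":25},{"offset":[-0.106,-0.192,-0.02],"spin":25},{"offset":[-0.106,-0.192,-0.02],"spin":25},{"offset":[-0.106,-0.192,-0.02],"spin":25},{"offset":[-0.106,-0.192,-0.02],"spin":25},{"offset":[-0.106,-0.192,-0.02],"spin":25},{"offset":[-0.106,-0.192,-0.02],"spin":25}]' 0.8
python3 - <<'E'
from h import *
s=manip.read_state();print(s['eef_pos'],s['eef_rot'])
c=wcam();save('w2',c)
for d in manip.masks_of(c,'brush')[:2]:
    v,u=np.nonzero(d['mask']);
    g=np.array([ray(c,(a,b),10)[:2] for a,b in zip(u,v)]);m=g.mean(0);U,S,V=np.linalg.svd(g-m,full_matrices=False)
    t=(g-m)@V[0];w=(g-m)@V[1]
    print('brush',round(d['conf'],2),m,V[0],t.min(),t.max(),'ends',m+V[0]*t.min(),m+V[0]*t.max())
    for t0 in np.arange(t.min(),t.max(),15):
        k=(t>=t0)&(t<t0+15);print(round(t0),g[k].mean(0).round(1),np.ptp(w[k]).round(1), ((w[k].max()+w[k].min())/2).round(1))
E
```

```text
clock: 12.57
eef_pos: [501.4, -318.0, 181.4]
eef_rot: [3.139, -0.001, 0.211]
wrist_force: [-0.0, 0.1, 0.4]
finger_gap: 75.0
[ 501.38479913 -317.98307996  181.42513213] [ 3.13895112e+00 -5.54330373e-04  2.10610276e-01]
brush 0.96 [ 480.16356063 -317.26989082] [-0.97765035 -0.21023746] -65.92977898680599 116.51087093115484 ends [ 544.61983231 -303.40898184] [ 366.25666656 -341.76483988]
-66 [ 537.2 -305. ] 43.7 0.2
-51 [ 522.9 -308.1] 43.2 0.5
-36 [ 508.2 -311.2] 42.4 0.1
-21 [ 493.3 -314.2] 42.0 -0.6
-6 [ 478.6 -317.6] 20.5 0.4
9 [ 464.1 -321.1] 16.5 0.3
24 [ 449.3 -324.2] 16.7 0.3
39 [ 434.7 -327.3] 16.9 0.2
54 [ 420.5 -330.3] 17.1 0.1
69 [ 405.8 -333.1] 17.2 0.1
84 [ 391.1 -336.5] 17.4 0.0
99 [ 376.  -339.2] 17.5 -0.1
114 [ 367.2 -341.9] 11.7 0.5
brush 0.23 [549.25954579 -64.52010787] [-0.99596545  0.0897375 ] -48.99046169186026 95.75722043316287 ends [598.05235312 -68.91638926] [453.88866245 -55.92709463]
-49 [589.8 -67.5] 33.0 0.3
-34 [575.8 -67.3] 30.5 0.7
-19 [560.9 -65.9] 27.1 0.6
-4 [546.  -64.5] 23.4 0.4
11 [531.1 -63. ] 20.0 0.3
26 [516.2 -61.4] 16.3 -0.1
41 [501.3 -60. ] 13.1 -0.1
56 [486.7 -58.6] 10.2 0.1
71 [471.8 -57. ] 6.2 -0.4
86 [459.4 -55.9] 3.0 -0.3
```

View pics/w2.png

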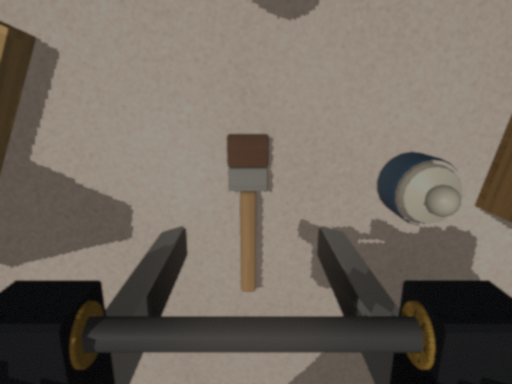

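Wrist view: brush with bristles at (248,150), steel ferrule at (248,179) and the handle down to (249,290), lined up with the tool. I'll grip the ferrule.

```bash
python3 -m crank '[{"offset":[-0.0015,0.0045,-0.04],"spin":0},{"offset":[-0.0015,0.0045,-0.08],"spin":0},{"offset":[-0.0015,0.0045,-0.12],"spin":0},{"offset":[-0.0015,0.0045,-0.145],"spin":0},{"offset":[-0.0015,0.0045,-0.16],"spin":0},{"offset":[-0.0015,0.0045,-0.17],"spin":0},{"offset":[-0.0015,0.0045,-0.175],"spin":0},{"offset":[-0.0015,0.0045,-0.177],"spin":0}]'
python3 -m crank '[{"offset":[0,0,0],"spin":0},{"offset":[0,0,0],"spin":0},{"offset":[0,0,0],"spin":0},{"offset":[0,0,0],"spin":0},{"offset":[0,0,0],"spin":0},{"offset":[0,0,0],"spin":0},{"offset":[0,0,0],"spin":0},{"offset":[0,0,0],"spin":0}]' 0 35
```

```text
clock: 13.33
eef_pos: [501.4, -311.6, 4.7]
eef_rot: [3.139, -0.001, 0.214]
wrist_force: [0.4, -0.1, 0.9]
finger_gap: 75.0
clock: 14.0
eef_pos: [501.6, -311.8, 5.1]
eef_rot: [3.138, -0.001, 0.214]
wrist_force: [-1.7, 0.3, 4.8]
finger_gap: 41.4
```

```bash
python3 -m crank '[{"offset":[0,0,0.03],"spin":0},{"offset":[0,0,0.06],"spin":0},{"offset":[0,0.02,0.06],"spin":-5},{"offset":[0.005,0.055,0.06],"spin":-10},{"offset":[0.011,0.09,0.06],"spin":-16},{"offset":[0.017,0.125,0.06],"spin":-22},{"offset":[0.022,0.155,0.06],"spin":-24.3},{"offset":[0.022,0.155,0.06],"spin":-24.3}]'
python3 - <<'E'
from h import *
s=manip.read_state();print(s['eef_pos'],s['eef_rot'],s['finger_gap'])
for n in ('scene','side'):
    c=manip.camera(n)
    if n=='side':save('sd5',c)
    for d in manip.masks_of(c,'brush')[:1]:
        v,u=np.nonzero(d['mask']);m=np.array([u.mean(),v.mean()]);g=np.c_[u,v]-m;V=np.linalg.svd(g,full_matrices=False)[2][0];t=g@V;i=t.argmin();j=t.argmax()
        print(n,d['conf'],(u[i],v[i]),(u[j],v[j]))
p=s['eef_pos'];y=s['eef_rot'][2];a=np.array([np.cos(y),np.sin(y),0])
for zb in (0,8,-10,-20):
    print(zb,np.round(proj(c,[p+a*43.6+[0,0,3],p-a*136.4+[0,0,zb]])))
a=c['pixels'][90:250,200:400];cv2.imwrite('pics/sd5c.png',cv2.resize(a,None,fx=3.7,fy=3.7)[:,:,::-1])
E
```

```text
clock: 14.67
eef_pos: [523.9, -152.4, 64.9]
eef_rot: [3.139, -0.001, -0.209]
wrist_force: [0.3, 0.2, -1.0]
finger_gap: 41.6
[ 523.88563733 -152.35287714   64.93303649] [ 3.13879525e+00 -5.73813719e-04 -2.09169167e-01] 41.55193791985953
scene 0.66 (np.int64(203), np.int64(181)) (np.int64(205), np.int64(204))
0 [[275. 155.]
 [326. 179.]]
8 [[275. 155.]
 [327. 177.]]
-10 [[275. 155.]
 [326. 182.]]
-20 [[275. 155.]
 [325. 184.]]
```

View pics/sd5c.png

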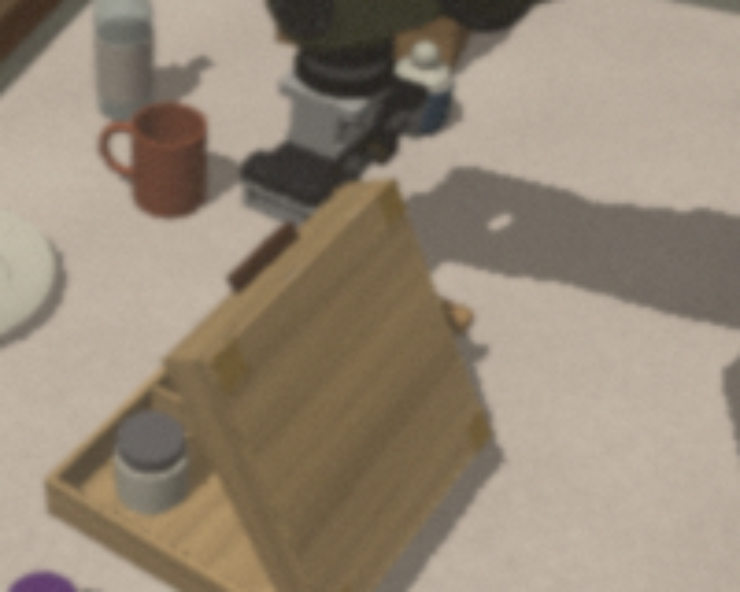

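Crop: jar upright in the wide bay at about (240,215). The brush butt shows at (325,175), near level, so it slipped little or not at all. I'll slide the brush in sideways under the lid wedge.

```bash
python3 -m crank '[{"offset":[0,0,-0.006],"spin":0},{"offset":[0,0,-0.012],"spin":0},{"offset":[0.004,0.02,-0.012],"spin":0},{"offset":[0.008,0.04,-0.012],"spin":0},{"offset":[0.012,0.055,-0.012],"spin":0},{"offset":[0.015,0.07,-0.012],"spin":0},{"offset":[0.017,0.08,-0.012],"spin":0},{"offset":[0.017,0.08,-0.012],"spin":0}]'
python3 -m crank '[{"offset":[0.002,0.01,0],"spin":0},{"offset":[0.004,0.02,0],"spin":0},{"offset":[0.006,0.03,0],"spin":0},{"offset":[0.008,0.038,0],"spin":0},{"offset":[0.010,0.045,0],"spin":0},{"offset":[0.011,0.051,0],"spin":0},{"offset":[0.011,0.051,0],"spin":0},{"offset":[0.011,0.051,0],"spin":0}]'
python3 - <<'E'
from h import *
s=manip.read_state();p=s['eef_pos'];print(s['eef_pos'],s['eef_rot'],s['wrist_force'],s['moment'],s['joints'])
P=p[:2]-[510.8,49.1];print('kit',P@[-.978,.2095],P@[-.2095,-.978])
c=manip.camera('side');save('sd6',c)
E
```

```text
clock: 15.53
eef_pos: [540.4, -76.5, 52.4]
eef_rot: [3.138, -0.001, -0.209]
wrist_force: [0.6, 0.3, -0.6]
finger_gap: 41.2
clock: 16.2
eef_pos: [551.4, -25.4, 52.4]
eef_rot: [3.138, -0.0, -0.208]
wrist_force: [0.5, 0.4, -1.6]
finger_gap: 41.2
[551.40043903 -25.35011869  52.36676875] [ 3.13795734e+00 -4.44806236e-04 -2.08223853e-01] [ 0.50112879  0.37585085 -1.610003  ] [ 0.07126182 -0.0117412  -0.03097835] [-0.1104978   0.47832215  1.65929872 -0.00434035  1.00388807  1.67085392]
kit -55.30452923709305 64.30642410558366
```

View pics/sd6.png

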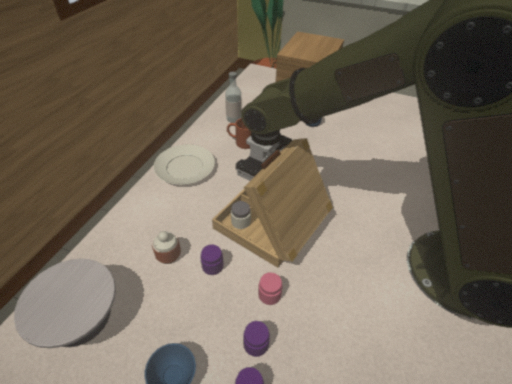

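```bash
python3 -m crank '[{"offset":[0.0005,0.0025,-0.004],"spin":0},{"offset":[0.0005,0.0025,-0.008],"spin":0},{"offset":[0.0005,0.0025,-0.012],"spin":0},{"offset":[0.0005,0.0025,-0.016],"spin":0},{"offset":[0.0005,0.0025,-0.02],"spin":0},{"offset":[0.0005,0.0025,-0.023],"spin":0},{"offset":[0.0005,0.0025,-0.025],"spin":0},{"offset":[0.0005,0.0025,-0.025],"spin":0}]'
python3 - <<'E'
from h import *
s=manip.read_state();p=s['eef_pos'];print(s['wrist_force'],s['moment'])
P=p[:2]-[510.8,49.1];print('kit',P@[-.978,.2095],P@[-.2095,-.978])
c=manip.camera('side');a=c['pixels'][90:210,220:380];cv2.imwrite('pics/sd7c.png',cv2.resize(a,None,fx=4.5,fy=4.5,interpolation=cv2.INTER_CUBIC)[:,:,::-1])
E
```

```text
clock: 16.92
eef_pos: [551.7, -23.1, 26.9]
eef_rot: [3.138, 0.0, -0.209]
wrist_force: [0.6, 0.8, -0.8]
finger_gap: 41.5
[ 0.57534626  0.76087511 -0.75528284] [-0.00851806 -0.06296216 -0.05130357]
kit -55.09389822845786 62.08745736938122
```

View pics/sd7c.png

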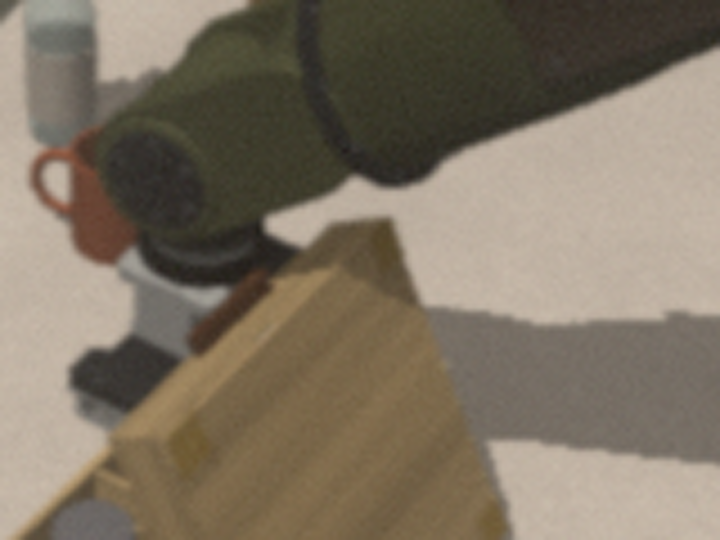

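About 8 px (roughly 20 mm) remains between the forearm collar and the lid corner at (307,139). I'll lower 9 mm more and release there.

```bash
python3 -m crank '[{"offset":[0,0,-0.002],"spin":0},{"offset":[0,0,-0.004],"spin":0},{"offset":[0,0,-0.006],"spin":0},{"offset":[0,0,-0.008],"spin":0},{"offset":[0,0,-0.010],"spin":0},{"offset":[0,0,-0.010],"spin":0},{"offset":[0,0,-0.010],"spin":0},{"offset":[0,0,-0.010],"spin":0}]'
python3 -m crank '[{"offset":[0,0,0],"spin":0},{"offset":[0,0,0],"spin":0},{"offset":[0,0,0],"spin":0},{"offset":[0,0,0],"spin":0},{"offset":[0,0,0],"spin":0},{"offset":[0,0,0],"spin":0},{"offset":[0,0,0],"spin":0},{"offset":[0,0,0],"spin":0}]' 0.52 10
```

```text
clock: 17.63
eef_pos: [551.8, -23.1, 17.3]
eef_rot: [3.138, -0.0, -0.209]
wrist_force: [1.3, 0.2, -0.9]
finger_gap: 41.8
clock: 18.3
eef_pos: [551.8, -23.1, 17.2]
eef_rot: [3.138, -0.0, -0.209]
wrist_force: [0.2, -0.1, 0.2]
finger_gap: 48.8
```

```bash
python3 -m crank '[{"offset":[0,0,0.01],"spin":0},{"offset":[0,0,0.03],"spin":0},{"offset":[0,0,0.06],"spin":0},{"offset":[0.01,-0.002,0.10],"spin":0},{"offset":[0.02,-0.004,0.14],"spin":0},{"offset":[0.03,-0.04,0.16],"spin":0},{"offset":[0.03,-0.08,0.17],"spin":0},{"offset":[0.03,-0.12,0.18],"spin":0}]'
python3 - <<'E'
from h import *
c=manip.camera('scene');save('sc8',c);s=manip.read_state();print(s['eef_pos'],s['wrist_force'])
K=lambda p,z:(lambda P:np.round([P@[-.978,.2095],P@[-.2095,-.978]],1))(ray(c,p,z)[:2]-[510.8,49.1])
for n,z in(('jar',38),('brush',13)):
  for d in manip.masks_of(c,n)[:1]:
    v,u=np.nonzero(d['mask']);q=np.array([K(p,z) for p in zip(u,v)]);print(n,d['conf'],(u.mean(),v.mean()),q.min(0),q.max(0),q.mean(0))
a=c['pixels'][115:225,200:340];cv2.imwrite('pics/sc8c.png',cv2.resize(a,None,fx=5,fy=5,interpolation=cv2.INTER_CUBIC)[:,:,::-1])
E
```

```text
clock: 18.97
eef_pos: [582.2, -144.2, 199.7]
eef_rot: [3.138, -0.003, -0.207]
wrist_force: [0.2, -1.0, -0.8]
finger_gap: 48.7
[ 581.91203883 -151.03681141  201.07164702] [ 0.4067085  -5.31115641  1.04300724]
jar 0.89 (np.float64(343.26878612716763), np.float64(127.59826589595376)) [ 112.7 -326.9] [ 213.2 -254.3] [ 161.94450867 -291.15404624]
brush 0.59 (np.float64(246.90190735694824), np.float64(186.1634877384196)) [-87.8  40.2] [84.5 84.4] [-19.37520436  62.88174387]
```

View pics/sc8c.png

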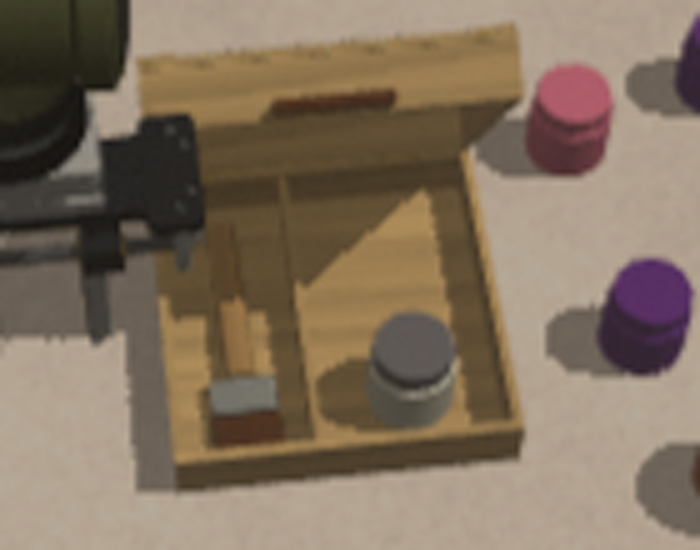

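The brush lies flat in the narrow bay and the jar stands in the wide bay; both are released and the lid is open. Next I go over and behind the lid with shut fingers to lower it.

```bash
python3 -m crank '[{"offset":[0,0,0.04],"spin":0},{"offset":[0,0,0.08],"spin":0},{"offset":[0,0,0.1],"spin":0},{"offset":[-0.02,0.03,0.1],"spin":0},{"offset":[-0.04,0.06,0.1],"spin":0},{"offset":[-0.06,0.09,0.1],"spin":0},{"offset":[-0.08,0.11,0.1],"spin":0},{"offset":[-0.1,0.135,0.1],"spin":0}]' 0 20
python3 -m crank '[{"offset":[-0.02,0.03,0],"spin":0},{"offset":[-0.04,0.06,0],"spin":0},{"offset":[-0.064,0.085,0],"spin":0},{"offset":[-0.064,0.085,0],"spin":0},{"offset":[-0.064,0.085,-0.03],"spin":0},{"offset":[-0.064,0.085,-0.06],"spin":0},{"offset":[-0.064,0.085,-0.09],"spin":0},{"offset":[-0.064,0.085,-0.1],"spin":0}]'
python3 - <<'E'
from h import *
s=manip.read_state();p=s['eef_pos'];print(p,s['eef_rot'],s['wrist_force'],s['finger_gap'])
P=p[:2]-[510.8,49.1];print('kit',P@[-.978,.2095],P@[-.2095,-.978])
for n in range(22):
    a=1.05*(1-n/20);print(n,round(a,3),np.round([108.5-161*np.cos(a)+41*np.sin(a)+8*min(1,a/.3),40+161*np.sin(a)+41*np.cos(a)],1))
E
```

```text
clock: 19.78
eef_pos: [480.1, -8.6, 298.5]
eef_rot: [3.138, -0.002, -0.211]
wrist_force: [0.2, -0.1, -0.1]
finger_gap: 1.1
clock: 20.45
eef_pos: [414.3, 76.9, 195.2]
eef_rot: [3.136, 0.003, -0.21]
wrist_force: [-0.2, 0.3, -0.1]
finger_gap: 0.3
[414.28069664  76.86432226 195.16871775] [ 3.13642308e+00  3.07002399e-03 -2.09787962e-01] [-0.21667766  0.29796184 -0.1373688 ] 0.306683595870432
kit 100.21250419848789 -6.9327131118497896
0 1.05 [ 72.  200.1]
1 0.997 [ 63.6 197.5]
2 0.945 [ 55.4 194.5]
3 0.892 [ 47.4 191.1]
4 0.84 [ 39.6 187.3]
5 0.788 [ 31.9 183. ]
6 0.735 [ 24.6 178.4]
7 0.683 [ 17.4 173.4]
8 0.63 [ 10.6 168. ]
9 0.578 [  4.  162.2]
10 0.525 [ -2.3 156.2]
11 0.472 [ -8.2 149.8]
12 0.42 [-13.8 143.1]
13 0.367 [-19.  136.1]
14 0.315 [-23.9 128.9]
15 0.263 [-29.3 121.4]
16 0.21 [-34.8 113.7]
17 0.158 [-39.9 105.7]
18 0.105 [-44.5  97.6]
19 0.053 [-48.7  89.4]
20 0.0 [-52.5  81. ]
21 -0.053 [-55.8  72.5]
```

```bash
python3 -m crank '[{"offset":[0.0176,-0.0038,0.004],"spin":0},{"offset":[0.0274,-0.0059,0.004],"spin":0},{"offset":[0.0362,-0.0078,0.0025],"spin":0},{"offset":[0.044,-0.0094,-0.0005],"spin":0},{"offset":[0.0518,-0.0111,-0.004],"spin":0},{"offset":[0.0597,-0.0128,-0.008],"spin":0},{"offset":[0.0665,-0.0142,-0.012],"spin":0},{"offset":[0.0665,-0.0142,-0.012],"spin":0}]'
python3 - <<'E'
from h import *
import m
s=manip.read_state();p=s['eef_pos'];print(p,s['wrist_force'])
P=p[:2]-[510.8,49.1];kx=P@[-.978,.2095];print('kit',kx,P@[-.2095,-.978])
from scipy.optimize import brentq
# lid angle implied by contact of the finger corner with the panel
print('a',brentq(lambda a:(kx-8-108.5)*np.sin(a)+(p[2]-40)*np.cos(a)-41,0,1.2))
c=manip.camera('side');save('sd9',c)
for a in (.75,.8,1.05):print(a,np.round(proj(c,m.kitpts([510.8,49.06,2.931,a])[4:]),1).tolist())
a=c['pixels'][90:250,180:380];cv2.imwrite('pics/sd9c.png',cv2.resize(a,None,fx=3.7,fy=3.7)[:,:,::-1])
E
```

```text
clock: 21.12
eef_pos: [481.6, 62.3, 182.3]
eef_rot: [3.136, 0.004, -0.21]
wrist_force: [0.7, -0.3, -0.5]
finger_gap: 0.7
[481.55553257  62.28941349 182.28465351] [ 0.6852819  -0.25259623 -0.49247765]
kit 31.364271275069623 -6.772530463532478
a 0.7817299889733431
0.75 [[285.1, 139.3], [235.1, 186.4], [275.5, 144.5], [226.0, 190.5]]
0.8 [[288.3, 138.6], [238.2, 186.1], [278.0, 143.2], [228.4, 189.5]]
1.05 [[306.1, 137.8], [256.5, 187.5], [293.0, 139.2], [243.2, 187.3]]
```

```bash
cat >> m.py <<'E'
def lidangle(c,q=(510.8,49.06,2.931)):
    # fit lid angle by IoU of projected lid outline (panel + skirts) with mask
    out=[]
    for d in manip.masks_of(c,'kit_lid')[:2]:
        best=(0,0)
        for a in np.arange(-.02,1.1,.02):
            k=[]
            for X in (-217,0):
                for Z in (0,41):
                    for s in (1,-1):
                        k.append((108.5+X*np.cos(a)+Z*np.sin(a),s*108.5,40-X*np.sin(a)+Z*np.cos(a)))
            k=np.array(k);C,S=np.cos(q[2]),np.sin(q[2])
            W=np.c_[q[0]+C*k[:,0]-S*k[:,1],q[1]+S*k[:,0]+C*k[:,1],k[:,2]]
            im=np.zeros(d['mask'].shape,np.uint8);cv2.fillConvexPoly(im,cv2.convexHull(np.round(proj(c,W)).astype(np.int32)),1)
            i=(im>0);iou=(i&d['mask']).sum()/(i|d['mask']).sum();best=max(best,(round(iou,3),round(a,2)))
        out.append((d['conf'],best,int(d['mask'].sum())))
    return out
E
python3 - <<'E'
from m import *
print(lidangle(manip.camera('side')),lidangle(manip.camera('scene')))
E
```

```text
[(0.59, (np.float64(0.701), np.float64(0.76)), 7325), (0.56, (np.float64(0.829), np.float64(0.76)), 5685)] [(0.77, (np.float64(0.893), np.float64(0.78)), 1695), (0.57, (np.float64(0.709), np.float64(-0.02)), 4661)]
```

```bash
python3 -m crank '[{"offset":[0.0066,-0.0014,-0.004],"spin":0},{"offset":[0.0137,-0.0029,-0.009],"spin":0},{"offset":[0.0203,-0.0044,-0.0145],"spin":0},{"offset":[0.0268,-0.0057,-0.02],"spin":0},{"offset":[0.033,-0.0071,-0.026],"spin":0},{"offset":[0.0387,-0.0083,-0.0325],"spin":0},{"offset":[0.0442,-0.0095,-0.039],"spin":0},{"offset":[0.0442,-0.0095,-0.039],"spin":0}]'
python3 - <<'E'
from m import *
s=manip.read_state();p=s['eef_pos'];P=p[:2]-[510.8,49.1];print(p,s['wrist_force'],'kx',P@[-.978,.2095],lidangle(manip.camera('side')),lidangle(manip.camera('scene')))
E
```

```text
clock: 22.03
eef_pos: [525.1, 52.9, 142.5]
eef_rot: [3.136, 0.005, -0.21]
wrist_force: [0.2, 0.3, 0.4]
finger_gap: 0.3
[525.13258709  52.85936421 142.54629208] [0.23515233 0.291768   0.41636982] kx -13.229683367956978 [(0.82, (np.float64(0.857), np.float64(0.42)), 5626)] [(0.7, (np.float64(0.794), np.float64(0.4)), 2872)]
```

```bash
python3 -m crank '[{"offset":[0.0057,-0.0012,-0.0065],"spin":0},{"offset":[0.0105,-0.0022,-0.0136],"spin":0},{"offset":[0.0156,-0.0034,-0.021],"spin":0},{"offset":[0.0211,-0.0045,-0.029],"spin":0},{"offset":[0.0261,-0.0056,-0.037],"spin":0},{"offset":[0.0306,-0.0066,-0.045],"spin":0},{"offset":[0.0347,-0.0074,-0.051],"spin":0},{"offset":[0.0347,-0.0074,-0.051],"spin":0}]'
python3 -m crank '[{"offset":[0.001,0,-0.003],"spin":0},{"offset":[0.002,0,-0.005],"spin":0},{"offset":[0.003,0,-0.007],"spin":0},{"offset":[0.003,0,-0.009],"spin":0},{"offset":[0.003,0,-0.010],"spin":0},{"offset":[0.003,0,-0.011],"spin":0},{"offset":[0.003,0,-0.011],"spin":0},{"offset":[0.003,0,-0.011],"spin":0}]'
```

```text
clock: 22.9
eef_pos: [559.5, 45.6, 91.6]
eef_rot: [3.136, 0.005, -0.21]
wrist_force: [-1.0, 0.1, 0.5]
finger_gap: 0.6
clock: 23.57
eef_pos: [562.9, 45.6, 81.3]
eef_rot: [3.136, 0.003, -0.21]
wrist_force: [1.0, 0.2, 5.6]
finger_gap: 0.4
```

```bash
python3 -m crank '[{"offset":[0,0,-0.001],"spin":0},{"offset":[0,0,-0.002],"spin":0},{"offset":[0,0,-0.003],"spin":0},{"offset":[0,0,-0.003],"spin":0},{"offset":[0,0,-0.004],"spin":0},{"offset":[0,0,-0.004],"spin":0},{"offset":[0,0,-0.004],"spin":0},{"offset":[0,0,-0.004],"spin":0}]'
```

```text
clock: 24.23
eef_pos: [563.3, 45.6, 80.8]
eef_rot: [3.136, 0.001, -0.21]
wrist_force: [-16.6, -1.6, 39.0]
finger_gap: 0.4
```

Stiff stop at z = 80.8 mm with 39 N, against a shut height of 81 mm. I'll lift straight off and check.

```bash
python3 -m crank '[{"offset":[0,0,0.005],"spin":0},{"offset":[0,0,0.01],"spin":0},{"offset":[0,0,0.03],"spin":0},{"offset":[0,0,0.06],"spin":0},{"offset":[0,0,0.1],"spin":0},{"offset":[0,0,0.14],"spin":0},{"offset":[0,0,0.18],"spin":0},{"offset":[0,0,0.2],"spin":0}]'
python3 -m crank '[{"offset":[-0.02,-0.03,0],"spin":0},{"offset":[-0.04,-0.06,0],"spin":0},{"offset":[-0.06,-0.09,0],"spin":0},{"offset":[-0.08,-0.12,0],"spin":0},{"offset":[-0.1,-0.15,0],"spin":0},{"offset":[-0.12,-0.18,0],"spin":0},{"offset":[-0.13,-0.21,0],"spin":0},{"offset":[-0.13,-0.24,0],"spin":0}]'
python3 - <<'E'
from m import *
s=manip.read_state();print(s['eef_pos'],s['wrist_force'],s['clock'])
for n in('scene','side'):
    c=manip.camera(n);print(n,lidangle(c))
    for k in('lid_edge','brush','jar','pot_a','mug','bowl'):print(k,[(np.round(d['location']).tolist(),round(d['conf'],2)) for d in manip.search_frame(c,k)])
    save(n+'_end',c)
    if n=='scene':
        # front lid edge: strongest vertical gradient near projections for several angles
        for a in (0,.02,.04,.08,.15):
            P=kitpts([510.8,49.06,2.931,a]);print(a,np.round(proj(c,P[[4,5,6,7,0,1]]),1).tolist())
        g=cv2.cvtColor(c['pixels'],cv2.COLOR_RGB2GRAY);print(g[180:218,250].tolist(),g[180:218,290].tolist())
E
```

```text
clock: 24.9
eef_pos: [563.8, 45.7, 285.7]
eef_rot: [3.138, -0.004, -0.21]
wrist_force: [0.5, -0.2, 0.1]
finger_gap: 0.6
clock: 25.57
eef_pos: [432.1, -195.5, 286.1]
eef_rot: [3.138, -0.004, -0.21]
wrist_force: [0.4, 0.3, 1.2]
finger_gap: 1.0
[ 432.08547775 -195.49332265  286.07099732] [0.37060948 0.28493791 1.24444961] 25.5667
scene [(0.78, (np.float64(0.964), np.float64(0.0)), 4672), (0.55, (np.float64(0.896), np.float64(-0.02)), 4920)]
lid_edge [([530.0, 42.0, 78.0], 0.79)]
brush []
jar [([596.0, 228.0, 58.0], 0.89), ([432.0, 244.0, 53.0], 0.8), ([397.0, 450.0, 49.0], 0.77), ([416.0, 365.0, 48.0], 0.66)]
pot_a [([550.0, -478.0, 62.0], 0.94)]
mug [([708.0, -261.0, 46.0], 0.6)]
bowl [([524.0, 518.0, 22.0], 0.63)]
0 [[234.4, 200.7], [306.4, 193.4], [234.9, 207.4], [305.1, 200.2], [234.9, 207.4], [305.1, 200.2]]
0.02 [[234.3, 199.7], [306.5, 192.4], [234.9, 206.7], [305.2, 199.5], [234.9, 207.4], [305.1, 200.2]]
0.04 [[234.2, 198.7], [306.6, 191.4], [234.8, 206.0], [305.3, 198.7], [234.9, 207.4], [305.1, 200.2]]
0.08 [[234.0, 196.6], [306.8, 189.3], [234.7, 204.4], [305.6, 197.2], [234
[... 215 characters left out ...]
 121, 123, 107, 69, 60, 59, 60, 63, 62, 62, 61, 60, 62, 62, 65, 79, 92, 118, 149, 157, 155] [122, 125, 126, 126, 124, 123, 118, 111, 110, 112, 115, 117, 118, 118, 125, 105, 60, 60, 61, 63, 62, 60, 59, 60, 63, 62, 60, 65, 119, 154, 152, 152, 152, 151, 150, 152, 153, 155]
side [(0.56, (np.float64(0.969), np.float64(0.02)), 5852)]
lid_edge [([499.0, 76.0, 80.0], 0.98), ([499.0, 86.0, 84.0], 0.21)]
brush []
jar [([418.0, 272.0, 61.0], 0.94), ([404.0, 383.0, 60.0], 0.79), ([386.0, 453.0, 60.0], 0.63), ([576.0, 252.0, 56.0], 0.62), ([499.0, 88.0, 78.0], 0.62)]
pot_a [([526.0, -459.0, 49.0], 0.92), ([691.0, 267.0, 60.0], 0.74)]
mug [([710.0, -245.0, 56.0], 0.63)]
bowl [([549.0, 492.0, 20.0], 0.81)]
```

```bash
python3 -c "
from cell import manip
print(manip.sign_off())"
```

```text
the job is handed in; nothing more can be done
None
```

The kit box is packed and shut, and I handed the job in at about 26 s on the clock. `manip.sign_off()` reports no verdict, so this rests on my own checks.

**What I did:**
- **Lid opened:** I pushed the lid from about 0.93 rad to its open stop, because the tool could only point straight down and needed the room.
- **Jar:** I stood the white, grey-capped jar in the wide bay at about (-59, -43) mm in the kit frame and let go.
- **Brush:** I gripped it by the ferrule, slid it in sideways under the lid and let it drop about 6 mm flat into the narrow bay, bristles to the front.
- **Lid closed:** I lowered it with shut fingers along its arc at about 0.6 rad/s, down to a hard stop.

**Last checks:**
- **Lid:** The stop was at 80.8 mm with 39 N on the wrist, against a shut height of 81 mm. The scene camera fitted 0.00 rad and the side camera 0.02 rad, in 0.02 rad steps. The lid's front edge in the scene image also matched 0 rad to about one pixel.
- **Bystanders:** The pot, mug and bowl positions that were reported agreed with the start to within about 5 mm. The scene view missed the brown pot, but the side view found it in place.
- **Robot:** It stood clear of everything, with only about 1 N on the wrist.

**Not seen:**
- **Contents:** I could not see the jar and brush after the lid closed. My last view of them, with the lid open, showed both resting correctly in their bays.
- **Closing:** I had used all 12 pictures by then, so I followed the closing by numbers only.

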